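# Open up the capsule filler and lay out its kit for filling

## Robot

A 6-joint arm with a two-finger parallel gripper is mounted at the origin on a cart in front of the work surface, level with it; the furniture and walls round the work are solid. World frame = base frame: x ahead of the robot, y to its left, z up, the work surface at z = 0. Lengths are in m, angles in rad, forces in N, time in s.
With the tool pointing down it reaches from about 0.35 to 0.775 m from the base axis. Payload 7.3 kg.
Tool frame: the origin (TCP) lies on the centre line of the jaws, within the pads' length; the fingertips stand 17 mm ahead of it and the grasp point (between the pads) lies 2 mm behind it (robot.tcp_to_tips is the distance from the TCP to the fingertips, in m); z points along the fingers, y is the line along which they close (so a half turn about z gives the same grasp; the last joint's range is limited). The gripper opens to 92 mm and grips with 3 to 60 N. Pads are 19 mm wide; open, the fingers measure 130 mm over their backs; the gripper's body (75 mm by 190 mm) begins 47 mm behind the grasp point.
Start: joints at [1.121, 0.342, 1.524, -0, 1.275, -0.146], TCP at [0.157, 0.501, 0.244] pointing down, gripper open.
Joint ranges: [-2.53, 2.53], [-0.77, 2.02], [0.04, 2.7], [-1, 4.14], [0.28, 2.66], [-3.11, 3.11]. Speed limits (rad/s): [2.57, 2.57, 3.14, 3.14, 3.14, 3.14].

## Interface

Orientations are given as [roll, pitch, yaw] about the fixed x, y, z axes, in that order (R = Rz(yaw) Ry(pitch) Rx(roll)).
In Python, from cell import robot gives the robot as it stands. The module is installed in compiled form; this text tells all that it offers.
- The arm moves only by the tool carry_out, never from a script. Its argument "commands" is a list of rows, each a list of 3 entries, a list of its own where there are three numbers: the shift along the tool's x, y, z in m, then the turn about the tool's z in rad, then the opening, from 0 (shut) to 1 (fully open). In form: [[[dx, dy, dz], yaw, claw], ...]. A call has 1 to 20 rows; each row shifts and turns the commanded pose from where the row before left it, along the tool's axes as they then stand; what a row does not reach is not made up. A row lasts 1/8 s, in which the tool goes at most 62.5 mm and 10.7 degrees, less where a joint would pass 70% of its speed; a pose out of reach is approached as far as the arm can. A call is refused whole if a number of a shift passes 0.0625 or a number of a turn 0.188, either way. A call with a gripper value outside its range is refused whole. The fingers move at their own pace and stop on an object; "newtons" is the grip in N (left out, the last holds). Time passes only in rows, so rows that do not move let the fingers close. It gives the time, the measured TCP pose, the force, the opening and the grip force at its end, in the units of the state.
- robot.observe(): the state, without advancing time (a new reading comes with each control period).
- robot.read_camera(name): name is "side" or "top" or "wrist"; returns a dict with "pixels" (420x560x3 uint8, red, green, blue), "fx", "fy", "cx", "cy" (pixels), "k1" (the pictures are not rectified: a ray, as slopes to the right and down, at radius r is drawn at 1 + k1 r^2 times it, then the intrinsics apply), "view" (4x4, takes a point from world to camera coordinates); the wrist camera has in their place "T_tool_cam" (4x4, takes a point from camera to tool coordinates, whose origin is the TCP and whose axes are the flange's). Camera axes: x right, y up, looking along -z (the intrinsics and any distortion apply to the point x, -y, -z); pixel columns grow to the right and rows downward; lengths in m; the calibration is good to about 2 mm. A picture is of the moment at which its call begins: read the wrist's pose just before it. There is no depth.
- robot.hand_in(): hands the job in; it is judged then, once.
Trained networks look in a picture, given as the dict that the camera call returned (one of the last four; its "shot" number tells which), for a name from the list of things; names that differ only in an ending like _2 or _b are one class to them, and where a whole thing is asked for, a point or a joint stands for the part that bears it (a point fixed in the world has none). Each returns a list of dicts, best first, with "p" (0 to 1); they miss things now and then, are a little off and sometimes report something else, mostly with a low value. They report only what shows in the picture. A call takes as long as a camera call. They do not tell look-alikes from the thing itself.
- robot.find_in(picture, name): "at" ([column, row] in pixels, amid what is visible of it).
- robot.tip_of(picture, name): "at" ([column, row] in pixels: a listed point, or the origin of a listed thing).
The state is a dict: "time": time; "qpos": joint angles; "qvel": joint speeds; "joint_efforts": joint torques, N m; "tool_pos": TCP position; "tool_rot": TCP orientation; "contact_force": force on the tool from outside, world axes, zero at the start; "torque": the same for the moment, N m; "opening": finger opening in m; "grip_force": force on a finger pad.
Only numpy, scipy, OpenCV 4.12 (cv2) and the standard library are available. Lean on these libraries where they do the work, as an engineer would, in place of code of your own. Each camera call takes 0.05 s, during which the arm holds its last target. There are 200 camera calls.

## Task

Get the capsule filler ready for powder: lift the cap tray off the base, keeping it level and caps up, and set it down to the left of the base, then seat the powder frame on the base in its place, fully down over both posts. To the right of the base stand the smallest jar with the spreader upright between the two, its long side parallel to the base's, and stand the tamper behind the jar. Keep everything square with the base, cap tray, spreader and jar level with the middle of its length, each with a clear gap of about 4 cm to its neighbour, and leave the weighing boat and the scoop where they are.

Things in the scene. Friction and masses are not known exactly. Their poses are not given: they have to be found in the camera images.
- filler_base: Fixed capsule filler base: aluminium foot 166 (x) x 80 (y) mm, top at 10 mm; on it a black bed 150 x 54 mm, top at 32 mm, with rows of white capsule bodies. Two 8 mm posts with conical tips on its long centre line, 64 mm before and behind the middle, reach 46 mm. Origin: centre of the underside, on the worktop. x along its length, away from the robot, within 0.15 rad of ahead; y left; z up.
- seat (a point): Middle of the bed's top face, 32 mm above the worktop: the underside of the cap tray lies here at the start, that of the powder frame at the end. Axes as the base.
- cap_tray_mid (a point): Grey tray 150 x 60 x 20 mm, 0.14 kg, with rows of white domed caps 3 mm proud of its top and an 11 mm post hole at each end, 64 mm from the middle. At the start it lies loose on the bed over both posts, overhanging the bed by 3 mm each side. The point is its centre, 10 mm above its underside; x along its length, z up. Taken across its 60 mm width.
- powder_frame_mid (a point): Plain aluminium frame 150 x 60 x 20 mm, about 0.13 kg, with a rectangular opening 102 x 44 mm through it and an 11 mm through hole for a post in each end, 64 mm from the middle; the same either way round and either side up. The point is its centre, 10 mm above its underside; x along its length, z up. Taken across its 60 mm width.
- spreader_mid (a point): White plastic powder spreader like a small squeegee, standing upright: foot 56 x 24 x 5 mm, on it a grip 52 mm long and 8 mm thick with a 12 mm thick bead on top (30 to 40 mm up). 40 mm tall, 0.05 kg. The point is its centre, 20 mm above its underside; x along its 56 mm length, z up. Taken across the grip.
- small_jar_mid (a point): The smallest jar on the worktop: white ointment jar with its lid on, 58 mm diameter, 40 mm tall, about 0.11 kg; the lid is the upper 13 mm. The point is its centre, 20 mm above its underside; z up. The white jars at the back are larger.
- tamper_mid (a point): Steel tamper, a slim pestle standing upright: round foot 40 mm diameter, waist 14 mm, cylindrical handle 22 mm thick from 46 to 84 mm up, domed top; 95 mm tall, 0.16 kg. The point is on its axis half-way up, 47.5 mm above its underside; z up. Taken by the handle.
- weigh_boat: Bystander: square white weighing boat, 64 x 64 x 22 mm, behind the filler. Origin at the centre of its underside. Not to be moved.
- scoop: Bystander: small steel powder scoop, 118 mm long, 28 mm wide, 10 mm high, lying behind and right of the filler. Origin at the centre of its underside. Not to be moved.
Mind the look-alikes: they are no part of the job. Of the things shaped like the part that bears spreader_mid, the white one is meant.

How it is judged:
At the end, for the whole second after the job is handed in: Frame flat on the bed over both posts (4 mm). Beside the base, square to it within 0.15-0.2 rad and level with its middle within 20-25 mm: cap tray left, spreader right, smallest jar beyond it; tamper behind the jar (35 mm sideways). Gaps 40 +/- 15 mm. All upright, on the worktop, at rest (horizontal distance between powder_frame_mid and seat below 0.004 m and angle between the x axis of powder_frame_mid and the x axis of filler_base, either way round below 0.06 rad and angle between each of powder_frame_mid, cap_tray_mid's own z axis and vertical below 0.05 rad and z of powder_frame_mid in the frame of filler_base between 0.038 and 0.0445 m and y of cap_tray_mid in the frame of filler_base between 0.095 and 0.125 m and x of cap_tray_mid in the frame of filler_base between -0.02 and 0.02 m and angle between the x axis of cap_tray_mid and the x axis of filler_base, either way round below 0.15 rad and height (world z) of cap_tray_mid below 0.014 m and y of spreader_mid in the frame of filler_base between -0.107 and -0.077 m and x of spreader_mid in the frame of filler_base between -0.02 and 0.02 m and angle between the x axis of spreader_mid and the x axis of filler_base, either way round below 0.2 rad and angle between each of spreader_mid, small_jar_mid, tamper_mid's own z axis and vertical below 0.1 rad and height (world z) of spreader_mid below 0.025 m and horizontal distance between small_jar_mid and spreader_mid between 0.066 and 0.096 m and x of small_jar_mid in the frame of filler_base between -0.025 and 0.025 m and y of small_jar_mid in the frame of filler_base below -0.13 m and height (world z) of small_jar_mid below 0.026 m and horizontal distance between tamper_mid and small_jar_mid between 0.074 and 0.104 m and x of tamper_mid in the frame of filler_base between 0.05 and 0.125 m and y of tamper_mid in the frame of filler_base between -0.208 and -0.138 m and height (world z) of tamper_mid below 0.053 m and linear speed of each of powder_frame, cap_tray, spreader, small_jar, tamper below 0.02 m/s); the robot touches nothing.
It fails at once if the cap tray is tipped (more than 0.5 rad) and its caps would fall out (angle between cap_tray_mid's own z axis and vertical above 0.5 rad).
It fails at once if the weighing boat is shifted by more than 30 mm (distance of weigh_boat from where it was at the start of the episode above 0.03 m).
It fails at once if the scoop is shifted by more than 30 mm (distance of scoop from where it was at the start of the episode above 0.03 m).
It also fails if it takes over 125 s, if anything falls off the work surface, if the arm or the gripper's body presses on something with over 40 N, if the wrist force passes 120 N, or if a joint passes its speed limit or range.

## Working session

There is one attempt and no reset: what is moved stays moved. The work goes in short steps, Python scripts to look and compute and a tool call to move; the robot and the scene stay as the last step left them, time stands still between calls to the robot, and variables do not carry over. Pictures are saved under pics/ and viewed, at most 14 in all, crops included, and the job is handed in when it is done.

Besides the shell and the picture viewer there is one more tool, called after "Call:" as name([rows], argument=value, ...), one row to a line, values as JSON. carry_out: Moves the arm, as the interface text tells. Its arguments: {"type":"object","properties":{"commands":{"type":"array"},"newtons":{"type":"number"}},"required":["commands"]}

```bash
mkdir -p pics; cat > h.py <<'E'
import numpy as np, cv2
from cell import robot
from scipy.spatial.transform import Rotation as R
def shot(name):
    s=robot.observe(); p=robot.read_camera(name)
    if name=="wrist":
        T=np.eye(4); T[:3,:3]=R.from_euler('xyz',s['tool_rot']).as_matrix(); T[:3,3]=s['tool_pos']
        p['c2w']=T@np.array(p['T_tool_cam'])
    else: p['c2w']=np.linalg.inv(np.array(p['view']))
    return p
def save(p,f): cv2.imwrite('pics/'+f,np.ascontiguousarray(p['pixels'][:,:,::-1]))
def at(p,px,z):
    K=np.array([[p['fx'],0,p['cx']],[0,p['fy'],p['cy']],[0,0,1.]])
    u=cv2.undistortPoints(np.array([[px]],float),K,np.array([p['k1'],0,0,0.]))[0,0]
    d=p['c2w'][:3,:3]@np.array([u[0],-u[1],-1]); o=p['c2w'][:3,3]
    return o+d*(z-o[2])/d[2]
def px(p,X):
    c=np.linalg.inv(p['c2w'])@np.append(X,1); a,b=c[0]/-c[2],-c[1]/-c[2]
    k=1+p['k1']*(a*a+b*b); return np.array([p['fx']*a*k+p['cx'],p['fy']*b*k+p['cy']])
Z=dict(filler_base=0,seat=.032,cap_tray_mid=.042,powder_frame_mid=.01,spreader_mid=.02,small_jar_mid=.02,tamper_mid=.0475,weigh_boat=0,scoop=0)
E
python3 - <<'E'
from h import *
s=robot.observe(); print({k:np.round(s[k],3).tolist() for k in ('tool_pos','tool_rot','opening','time')}, robot.tcp_to_tips)
for c in ('top','side','wrist'):
    p=shot(c); save(p,c+'0.png')
    for n in Z:
        if c=='wrist': continue
        print(c,n,[(round(d['p'],2),np.round(d['at']).tolist(),np.round(at(p,d['at'],Z[n])[:2],3).tolist()) for d in robot.tip_of(p,n)[:4]])
E
```

```text
{'tool_pos': [0.157, 0.501, 0.243], 'tool_rot': [-3.14, -0.0, 2.838], 'opening': 0.092, 'time': 0.0} 0.017
top filler_base [(0.95, [238.0, 240.0], [0.506, 0.061])]
top seat [(0.61, [240.0, 241.0], [0.501, 0.054])]
top cap_tray_mid [(0.8, [239.0, 242.0], [0.497, 0.056])]
top powder_frame_mid [(0.61, [383.0, 273.0], [0.415, -0.343]), (0.36, [325.0, 176.0], [0.688, -0.181])]
top spreader_mid [(0.72, [348.0, 219.0], [0.565, -0.245]), (0.61, [389.0, 221.0], [0.561, -0.361]), (0.44, [418.0, 196.0], [0.631, -0.446])]
top small_jar_mid [(0.69, [239.0, 238.0], [0.511, 0.056])]
top tamper_mid [(0.6, [126.0, 214.0], [0.569, 0.37])]
top weigh_boat [(0.57, [222.0, 181.0], [0.673, 0.11])]
top scoop [(0.69, [324.0, 176.0], [0.689, -0.181]), (0.25, [390.0, 222.0], [0.559, -0.368])]
side filler_base [(0.79, [252.0, 211.0], [0.493, 0.057]), (0.53, [256.0, 203.0], [0.513, 0.088])]
side seat [(0.75, [252.0, 201.0], [0.495, 0.066])]
side cap_tray_mid [(0.6, [252.0, 201.0], [0.495, 0.055])]
side powder_frame_mid [(0.58, [258.0, 315.0], [0.415, -0.326])]
side spreader_mid [(0.89, [318.0, 312.0], [0.552, -0.364]), (0.72, [364.0, 330.0], [0.635, -0.441]), (0.63, [306.0, 272.0], [0.564, -0.241])]
side small_jar_mid [(0.57, [214.0, 160.0], [0.423, 0.339])]
side tamper_mid [(0.57, [250.0, 143.0], [0.562, 0.368])]
side weigh_boat [(0.82, [299.0, 190.0], [0.665, 0.115])]
side scoop [(0.59, [341.0, 251.0], [0.693, -0.178])]
```

View pics/top0.png

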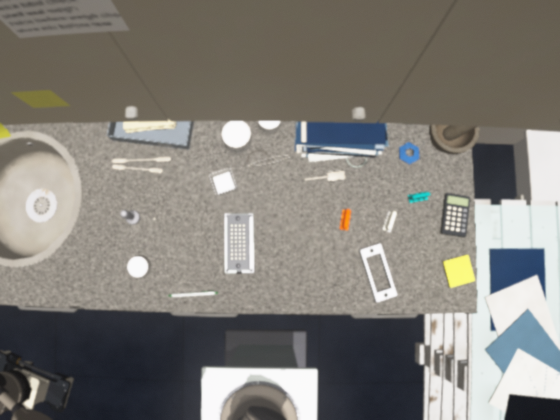

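View pics/side0.png

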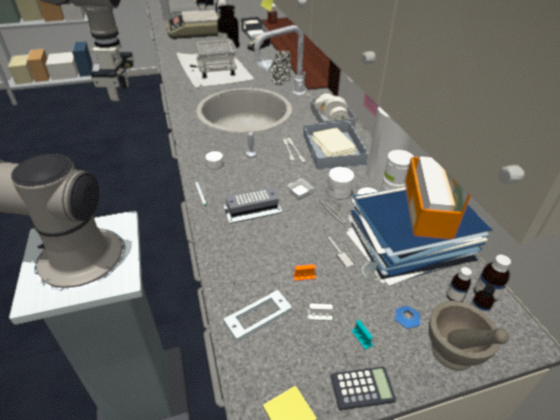

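The top view shows the base and tray at (238,242), the smallest jar at (138,267), the tamper at (130,216), the white spreader at (390,221) and the frame at (378,272). Orange and teal spreaders are look-alikes. The side view agrees. I'll move over the base.

Call:
carry_out([
  [[0, 0, 0], -0.152, 1],
  [[0, 0, 0], -0.152, 1],
  [[-0.0286, -0.037, 0], 0, 1],
  [[-0.0286, -0.037, 0], 0, 1],
  [[-0.0286, -0.037, 0], 0, 1],
  [[-0.0286, -0.037, 0], 0, 1],
  [[-0.0286, -0.037, 0], 0, 1],
  [[-0.0286, -0.037, 0], 0, 1],
  [[-0.0286, -0.037, 0], 0, 1],
  [[-0.0286, -0.037, 0], 0, 1],
  [[-0.0286, -0.037, 0], 0, 1],
  [[-0.0286, -0.037, 0], 0, 1],
  [[-0.0286, -0.037, 0], 0, 1],
  [[-0.0286, -0.037, 0], 0, 1],
  [[0, 0, 0], 0, 1],
], newtons=25)

```text
time: 2.92
tool_pos: [0.5018, 0.0547, 0.2434]
tool_rot: [-3.141, 0.0, 3.138]
contact_force: [-1.0, 0.4, 0.7]
opening: 0.0919
grip_force: 0.0
```

```bash
python3 - <<'E'
from h import *
s=robot.observe(); print(np.round(s['tool_pos'],4),np.round(s['tool_rot'],3),np.round(s['qpos'],2),s['time'])
p=shot('wrist'); save(p,'w1.png'); print(p['c2w'].round(3))
for n in ('filler_base','seat','cap_tray_mid'):
    print(n,[(round(d['p'],2),np.round(d['at']).tolist(),np.round(at(p,d['at'],Z[n])[:2],4).tolist()) for d in robot.tip_of(p,n)[:2]])
E
```

```text
[0.5018 0.0547 0.2434] [-3.141  0.     3.138] [-0.04  0.31  1.58 -0.    1.26 -1.61] 2.925
[[ 0.002 -0.957 -0.289  0.424]
 [ 1.     0.002  0.001  0.055]
 [-0.    -0.289  0.957  0.384]
 [ 0.     0.     0.     1.   ]]
filler_base []
seat []
cap_tray_mid [(0.76, [286.0, 178.0], [0.4965, 0.0609])]
```

View pics/w1.png

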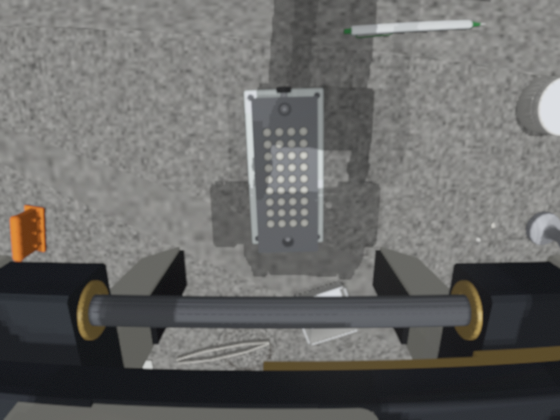

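The wrist view shows the tray upright at columns 252–322, rows 95–245. Its post holes are at about (285,109) and (288,240), and the caps lie between them. I'll fit the cap grid next.

```bash
cat >> h.py <<'E'
def caps(p,box,z):
    x0,x1,y0,y1=box; g=cv2.cvtColor(p['pixels'],cv2.COLOR_RGB2GRAY)[y0:y1,x0:x1]
    _,b=cv2.threshold(g,0,255,cv2.THRESH_OTSU); n,l,st,c=cv2.connectedComponentsWithStats(b)
    ok=[(c[i]+[x0,y0]) for i in range(1,n) if 15<st[i,4]<160 and st[i,2]<16 and st[i,3]<16]
    P=np.array([at(p,q,z)[:2] for q in ok]); (cx,cy),(w,h),a=cv2.minAreaRect((P*1000).astype(np.float32))
    return len(P),(cx/1000,cy/1000),(w,h),a
E
python3 - <<'E'
from h import *
p=shot('wrist'); print(caps(p,(258,318,122,234),.054))
a,b=at(p,(285,109),.052),at(p,(288,240),.052); d=b-a
print(a,b,(a+b)/2,np.hypot(*d[:2]),np.arctan2(d[1],d[0]))
c=cv2.resize(p['pixels'][80:260,230:345],None,fx=3.3,fy=3.3,interpolation=cv2.INTER_CUBIC); cv2.imwrite('pics/c1.png',c[:,:,::-1])
E
```

```text
(19, (0.4957218933105469, 0.0604464111328125), (87.95555114746094, 33.15864562988281), 1.658682942390442)
[0.42934614 0.06292338 0.052     ] [0.55551111 0.06673892 0.052     ] [0.49242863 0.06483115 0.052     ] 0.12622264599609848 0.030233283287718828
```

View pics/c1.png

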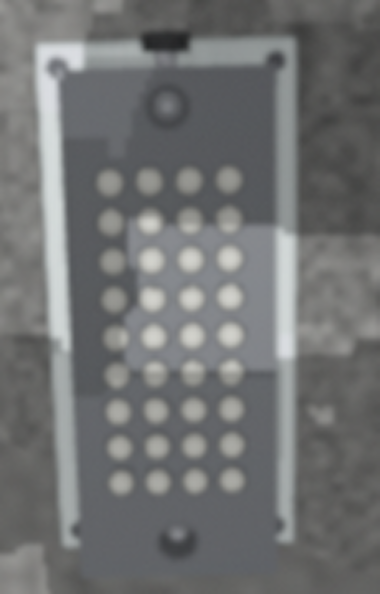

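The crop is offset (230,80) and scaled ×3.3. The holes are at crop (168,106) and (178,541), and the outer caps at (110,182), (229,180), (121,483) and (232,481).

```bash
python3 - <<'E'
from h import *
p=shot('wrist'); f=lambda u,v,z: at(p,(230+(u+.5)/3.3-.5,80+(v+.5)/3.3-.5),z)[:2]
a,b=f(168,106,.052),f(178,541,.052); d=b-a
print(a,b,(a+b)/2,np.hypot(*d),np.arctan2(d[1],d[0]))
q=[f(u,v,.054) for u,v in ((110,182),(229,180),(121,483),(232,481))]; d=(q[2]+q[3]-q[0]-q[1])/2
print(np.mean(q,0),np.arctan2(d[1],d[0]),d, q[1]-q[0])
# foot corners z=.01
q=[f(u,v,.01) for u,v in ((36,45),(296,38),(65,546),(292,541))]; d=(q[2]+q[3]-q[0]-q[1])/2
print(np.mean(q,0),np.arctan2(d[1],d[0]),d,q[1]-q[0],q[3]-q[2])
E
```

```text
[0.43187277 0.05902242] [0.55949958 0.06251239] [0.49568618 0.0607674 ] 0.12767451565300952 0.027338339971258188
[0.49590955 0.06070854] 0.027562762110830145 [0.08787433 0.00242267] [-0.00063861  0.03278062]
[0.49584005 0.06088647] 0.02920855308936768 [0.1640128  0.00479194] [-0.00228355  0.07897923] [-0.00201594  0.07747624]
```

Base centre comes out at (0.4958, 0.0608), yaw 0.028, and three independent features agree. I'll grasp the tray now.

Call:
carry_out([
  [[0.006, 0.006, 0.03], -0.032, 1],
  [[0, 0, 0.04], 0, 1],
  [[0, 0, 0.04], 0, 1],
  [[0, 0, 0.04], 0, 1],
  [[0, 0, 0.025], 0, 1],
  [[0, 0, 0.015], 0, 1],
  [[0, 0, 0], 0, 1],
  [[0, 0, 0], 0, 0.5],
  [[0, 0, 0], 0, 0.5],
  [[0, 0, 0], 0, 0.5],
  [[0, 0, 0], 0, 0.5],
], newtons=20)

```text
time: 4.6
tool_pos: [0.4947, 0.0622, 0.0542]
tool_rot: [-3.14, 0.001, -3.109]
contact_force: [-1.4, -6.3, 3.4]
opening: 0.0598
grip_force: 20.0
```

Call:
carry_out([
  [[0, 0, -0.01], 0, 0.5],
  [[0, 0, -0.02], 0, 0.5],
  [[0, 0, -0.02], 0, 0.5],
  [[0, 0.022, -0.005], 0, 0.5],
  [[0, 0.035, 0], 0, 0.5],
  [[0, 0.035, 0], 0, 0.5],
  [[0, 0.018, 0.01], 0, 0.5],
  [[0, 0, 0.03], 0, 0.5],
  [[0, 0, 0.02], 0, 0.5],
  [[0, 0, 0.014], 0, 0.5],
  [[0, 0, 0.008], 0, 0.5],
  [[0, 0, 0.004], 0, 0.5],
  [[0, 0, 0], 0, 0.5],
])

```text
time: 6.22
tool_pos: [0.4911, 0.173, 0.0229]
tool_rot: [3.141, 0.001, -3.109]
contact_force: [0.5, -0.2, -0.5]
opening: 0.0598
grip_force: 20.0
```

Call:
carry_out([
  [[0, 0, 0.0015], 0, 0.5],
  [[0, 0, 0], 0, 1],
  [[0, 0, 0], 0, 1],
  [[0, 0, 0], 0, 1],
  [[0, 0, -0.02], 0, 1],
  [[0, 0, -0.05], 0, 1],
  [[0, 0, -0.05], 0, 1],
  [[0, 0, -0.05], 0, 1],
  [[0, 0, -0.05], 0, 1],
])

```text
time: 7.35
tool_pos: [0.4905, 0.1729, 0.243]
tool_rot: [3.141, 0.0, -3.109]
contact_force: [0.9, 0.6, -1.0]
opening: 0.0917
grip_force: 0.0
```

Call:
carry_out([
  [[0.0076, -0.042, 0], 0, 1],
  [[0.0076, -0.042, 0], 0, 1],
  [[0.0076, -0.042, 0], 0, 1],
  [[0.0076, -0.042, 0], 0, 1],
  [[0.0076, -0.042, 0], 0, 1],
  [[0.0076, -0.042, 0], 0, 1],
  [[0.0076, -0.042, 0], 0, 1],
  [[0.0076, -0.042, 0], 0, 1],
  [[0.0076, -0.042, 0], 0, 1],
  [[0.0076, -0.042, 0], 0, 1],
  [[0.0076, -0.042, 0], 0, 1],
  [[0.0076, -0.042, 0], 0, 1],
])

```text
time: 8.85
tool_pos: [0.4154, -0.335, 0.2412]
tool_rot: [3.141, 0.0, -3.11]
contact_force: [0.5, 0.2, -0.1]
opening: 0.0919
grip_force: 0.0
```

Call:
carry_out([
  [[0, 0, 0], 0.1845, 1],
  [[0, 0, 0], 0.1845, 1],
  [[0, 0, 0], 0.1845, 1],
  [[0, 0, 0], 0.1845, 1],
  [[0, 0, 0], 0.1845, 1],
  [[0, 0, 0], 0.1845, 1],
  [[0, 0, 0], 0.1845, 1],
  [[0, 0, 0], 0.1845, 1],
  [[0, 0, 0], 0.1845, 1],
  [[0, 0, 0], 0.1845, 1],
  [[0, 0, 0], 0.1845, 1],
  [[0, 0, 0], 0.1845, 1],
  [[0, 0, 0], 0.1845, 1],
  [[0, 0, 0], 0.1845, 1],
  [[0, 0, 0], 0.1845, 1],
  [[0, 0, 0], 0, 1],
])

```text
time: 10.85
tool_pos: [0.4158, -0.3336, 0.2411]
tool_rot: [-3.141, -0.0, 0.408]
contact_force: [-0.4, 0.5, -0.1]
opening: 0.0916
grip_force: 0.0
```

```bash
python3 - <<'E'
from h import *
s=robot.observe(); print(np.round(s['tool_pos'],4),np.round(s['tool_rot'],3),np.round(s['qpos'],2),s['time'])
p=shot('wrist'); save(p,'w2.png')
for n in ('powder_frame_mid','spreader_mid'):
    print(n,[(round(d['p'],2),np.round(d['at']).tolist(),np.round(at(p,d['at'],Z[n])[:2],4).tolist()) for d in robot.tip_of(p,n)[:2]])
E
```

```text
[ 0.4158 -0.3336  0.2411] [-3.141 -0.     0.408] [-0.82  0.36  1.51  0.    1.28  0.34] 10.85
powder_frame_mid []
spreader_mid [(0.93, [481.0, 25.0], [0.633, -0.4504]), (0.91, [366.0, 53.0], [0.5617, -0.36])]
```

View pics/w2.png

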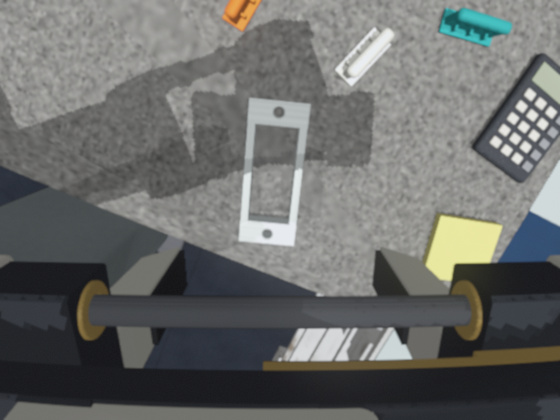

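The frame lies at columns 239–310, rows 98–245, with holes near (279,112) and (267,234). The white spreader is at about (365,55). I'll refine the holes by dark-blob centroid.

```bash
cat >> h.py <<'E'
def dark(p,c,r=8):
    x,y=c; g=cv2.cvtColor(p['pixels'],cv2.COLOR_RGB2GRAY)[y-r:y+r+1,x-r:x+r+1]
    t,b=cv2.threshold(g,0,255,cv2.THRESH_OTSU+cv2.THRESH_BINARY_INV); n,l,st,ce=cv2.connectedComponentsWithStats(b)
    i=min(range(1,n),key=lambda i:np.hypot(*(ce[i]-r))); return ce[i]+[x-r,y-r],st[i]
def pair(a,b): d=b-a; print('mid',np.round((a+b)/2,4),'len',np.hypot(*d[:2]).round(4),'yaw',np.arctan2(d[1],d[0]).round(4))
E
python3 - <<'E'
from h import *
p=shot('wrist')
A,B=dark(p,(267,234)),dark(p,(279,112)); print(A,B)
pair(at(p,A[0],.02),at(p,B[0],.02))
E
```

```text
(array([266.5       , 233.16216216]), array([ 3,  3, 10,  9, 74], dtype=int32)) (array([278.80612245, 111.80612245]), array([ 3,  3, 11, 11, 98], dtype=int32))
mid [ 0.4171 -0.3256  0.02  ] len 0.1274 yaw 0.3062
```

Call:
carry_out([
  [[0.0044, -0.0068, 0.03], 0, 1],
  [[0, 0, 0.05], 0.102, 1],
  [[0, 0, 0.05], 0, 1],
  [[0, 0, 0.04], 0, 1],
  [[0, 0, 0.03], 0, 1],
  [[0, 0, 0.015], 0, 1],
  [[0, 0, 0.005], 0, 1],
  [[0, 0, 0], 0, 1],
  [[0, 0, 0], 0, 0.5],
  [[0, 0, 0], 0, 0.5],
  [[0, 0, 0], 0, 0.5],
  [[0, 0, 0], 0, 0.5],
], newtons=25)

```text
time: 12.55
tool_pos: [0.4173, -0.3257, 0.0214]
tool_rot: [3.141, -0.0, 0.304]
contact_force: [-0.6, 0.4, 3.0]
opening: 0.0597
grip_force: 25.0
```

Call:
carry_out([
  [[0, 0, -0.02], 0, 0.5],
  [[0, 0, -0.04], 0, 0.5],
  [[0, 0, -0.04], 0, 0.5],
  [[0.0159, -0.0288, 0], 0, 0.5],
  [[0.0159, -0.0288, 0], 0, 0.5],
  [[0.0159, -0.0288, 0], 0, 0.5],
  [[0.0159, -0.0288, 0], 0, 0.5],
  [[0.0159, -0.0288, 0], 0, 0.5],
  [[0.0159, -0.0288, 0], 0, 0.5],
  [[0.0159, -0.0288, 0], 0, 0.5],
  [[0.0159, -0.0288, 0], 0, 0.5],
  [[0.0159, -0.0288, 0], 0, 0.5],
  [[0.0159, -0.0288, 0], 0, 0.5],
  [[0.0159, -0.0288, 0], 0, 0.5],
  [[0.0159, -0.0288, 0], 0, 0.5],
  [[0, 0, 0], 0.138, 0.5],
  [[0, 0, 0], 0.138, 0.5],
  [[0, 0, 0], 0, 0.5],
  [[0, 0, 0], 0, 0.5],
])

```text
time: 14.92
tool_pos: [0.4955, 0.0611, 0.1211]
tool_rot: [-3.142, 0.0, 0.031]
contact_force: [0.1, -0.4, -2.2]
opening: 0.0595
grip_force: 25.0
```

```bash
python3 - <<'E'
from h import *
s=robot.observe(); print(np.round(s['tool_pos'],4),np.round(s['tool_rot'],4),np.round(s['qpos'],2),s['time'])
p=shot('wrist'); save(p,'w3.png')
t=np.array(s['tool_pos']);y=s['tool_rot'][2]; u=np.array([np.cos(y),np.sin(y)])
for z,c,l in ((.046,np.array([.4958,.0608]),'post'),(t[2]-.001,t[:2],'hole')):
  for sgn in (1,-1): print(l,sgn,px(p,[*(c+sgn*.064*u),z]).round(1))
E
```

```text
[0.4955 0.0611 0.1211] [-3.1415e+00  3.0000e-04  3.0800e-02] [-0.03  0.43  1.76  0.    0.95  1.51] 14.925
post 1 [279.7 125.6]
post -1 [279.5 314.4]
hole 1 [279.  139.1]
hole -1 [278.8 397.5]
```

View pics/w3.png

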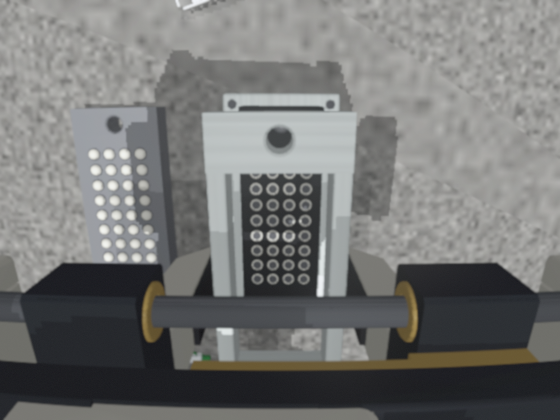

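The frame's front hole appears at (279,139), exactly as predicted, and the base lies squarely beneath it. The tray is set at the left, columns 75–175. I'll lower the frame gently.

Call:
carry_out([
  [[0, 0, 0.03], 0, 0.5],
  [[0, 0, 0.018], 0, 0.5],
  [[0, 0, 0.005], 0, 0.5],
  [[0, 0, 0.005], 0, 0.5],
  [[0, 0, 0.004], 0, 0.5],
  [[0, 0, 0.003], 0, 0.5],
  [[0, 0, 0.002], 0, 0.5],
  [[0, 0, 0], 0, 0.5],
])

```text
time: 15.98
tool_pos: [0.4957, 0.0612, 0.0542]
tool_rot: [-3.142, -0.0, 0.028]
contact_force: [0.2, 0.3, -2.1]
opening: 0.0598
grip_force: 25.0
```

Call:
carry_out([
  [[0, 0, 0.001], 0, 0.5],
  [[0, 0, 0], 0, 1],
  [[0, 0, 0], 0, 1],
  [[0, 0, 0], 0, 1],
  [[0, 0, -0.015], 0, 1],
  [[0, 0, -0.05], 0, 1],
  [[0, 0, -0.06], 0, 1],
  [[0, 0, -0.06], 0, 1],
  [[0, 0, 0], 0, 1],
])

```text
time: 17.1
tool_pos: [0.498, 0.0612, 0.2441]
tool_rot: [3.141, -0.012, 0.028]
contact_force: [-0.6, 0.8, -0.3]
opening: 0.0918
grip_force: 0.0
```

```bash
python3 - <<'E'
from h import *
p=shot('wrist'); save(p,'w4.png'); s=robot.observe(); print(s['tool_pos'],s['tool_rot'])
for x,y in ((.064,0),(-.064,0)): 
    q=np.array([.4958,.0608,.052]); c,n=np.cos(.028),np.sin(.028); print(px(p,q+[c*x,n*x,0]).round(1))
E
```

```text
[0.49655829 0.06122223 0.24110716] [ 3.1413429  -0.00595494  0.02843724]
[279.6 122.1]
[279.3 252.6]
```

View pics/w4.png

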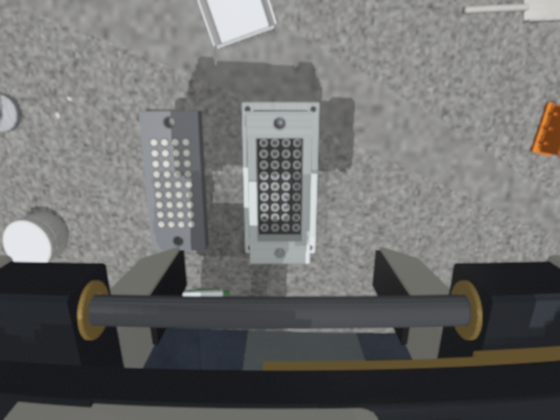

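The frame's holes with the posts inside are at (280,123) and (280,253), matching the seated prediction. The tray stands at left with holes at about (169,121) and (178,241). The spreader is next.

Call:
carry_out([
  [[0.0038, 0.0384, 0], 0, 1],
  [[0.0038, 0.0384, 0], 0, 1],
  [[0.0038, 0.0384, 0], 0, 1],
  [[0.0038, 0.0384, 0], 0, 1],
  [[0.0038, 0.0384, 0], 0, 1],
  [[0.0038, 0.0384, 0], 0, 1],
  [[0.0038, 0.0384, 0], 0, 1],
  [[0.0038, 0.0384, 0], 0, 1],
  [[0.0038, 0.0384, 0], 0, 1],
  [[0.0038, 0.0384, 0], 0, 1],
  [[0.0038, 0.0384, 0], 0, 1],
  [[0, 0, 0.02], 0.126, 0.6],
  [[0, 0, 0.02], 0.126, 0.6],
  [[0, 0, 0.02], 0.126, 0.6],
  [[0, 0, 0], 0, 0.6],
  [[0, 0, 0], 0, 0.6],
])

```text
time: 19.15
tool_pos: [0.5494, -0.3598, 0.1783]
tool_rot: [-3.141, 0.0, -0.347]
contact_force: [0.2, 0.2, 0.5]
opening: 0.0556
grip_force: 0.0
```

```bash
python3 - <<'E'
from h import *
s=robot.observe(); print(np.round(s['tool_pos'],4),np.round(s['tool_rot'],4),np.round(s['qpos'],2),s['time'])
p=shot('wrist'); save(p,'w5.png')
print([(round(d['p'],2),np.round(d['at']).tolist(),np.round(at(p,d['at'],.02)[:2],4).tolist()) for d in robot.tip_of(p,'spreader_mid')])
cv2.imwrite('pics/c5.png',cv2.resize(p['pixels'][60:260,190:370],None,fx=3,fy=3,interpolation=cv2.INTER_CUBIC)[:,:,::-1])
E
```

```text
[ 0.5494 -0.3598  0.1783] [-3.1414e+00  3.0000e-04 -3.4720e-01] [-0.7   0.64  1.22  0.    1.29  1.22] 19.15
[(0.92, [348.0, 67.0], [0.6296, -0.446]), (0.82, [278.0, 187.0], [0.5565, -0.3614])]
```

View pics/c5.png

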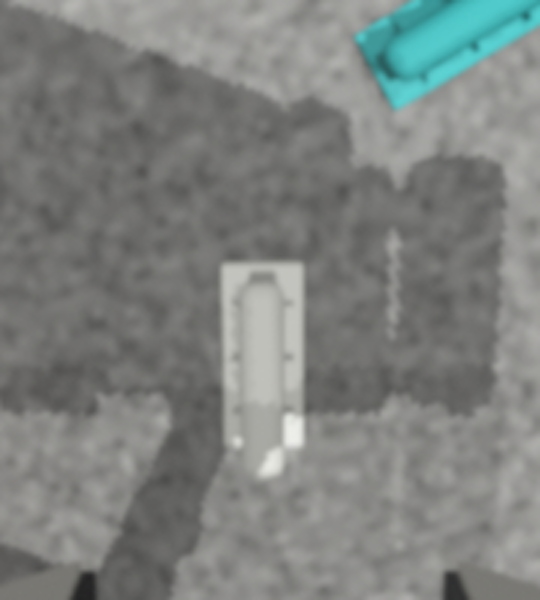

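The white spreader's foot spans crop (221,263) to (302,447), offset (190,60) and scaled ×3. Its bead runs along column 262 and it is upright.

```bash
python3 - <<'E'
from h import *
p=shot('wrist'); f=lambda u,v,z: at(p,(190+(u+.5)/3-.5,60+(v+.5)/3-.5),z)[:2]
pair(f(263.5,447.5,.005),f(262.5,262.5,.005)); pair(f(264,478,.038),f(261,273,.038))
print(np.hypot(*(f(221,263,.005)-f(304,262,.005))))
s=robot.observe();print(s['tool_pos'])
E
```

```text
mid [ 0.5609 -0.3622] len 0.0563 yaw -0.3432
mid [ 0.5621 -0.3627] len 0.0564 yaw -0.3344
0.02416865496434718
[ 0.54972392 -0.36004213  0.17910175]
```

Call:
carry_out([
  [[0.0114, -0.0015, 0.02], -0.007, 0.6],
  [[0, 0, 0.04], 0, 0.6],
  [[0, 0, 0.04], 0, 0.6],
  [[0, 0, 0.03], 0, 0.6],
  [[0, 0, 0.015], 0, 0.6],
  [[0, 0, 0], 0, 0.6],
  [[0, 0, 0], 0, 0],
  [[0, 0, 0], 0, 0],
  [[0, 0, 0], 0, 0],
  [[0, 0, 0], 0, 0],
  [[0, 0, 0], 0, 0],
  [[0, 0, 0], 0, 0],
], newtons=15)

```text
time: 20.8
tool_pos: [0.5607, -0.3623, 0.0333]
tool_rot: [-3.141, -0.0, -0.343]
contact_force: [0.2, -0.5, 0.3]
opening: 0.0118
grip_force: 15.0
```

Call:
carry_out([
  [[0, 0, -0.02], 0, 0],
  [[0, 0, -0.04], 0, 0],
  [[0, 0, -0.04], 0, 0],
  [[-0.017, -0.0291, 0], 0, 0],
  [[-0.017, -0.0291, 0], 0, 0],
  [[-0.017, -0.0291, 0], 0, 0],
  [[-0.017, -0.0291, 0], 0, 0],
  [[-0.017, -0.0291, 0], 0, 0],
  [[-0.017, -0.0291, 0], 0, 0],
  [[-0.017, -0.0291, 0], 0, 0],
  [[-0.017, -0.0291, 0], 0, 0],
  [[-0.017, -0.0291, 0], 0, 0],
  [[-0.017, -0.0291, 0], 0, 0],
  [[0, 0, 0], -0.124, 0],
  [[0, 0, 0], -0.124, 0],
  [[0, 0, 0], -0.123, 0],
  [[0, 0, 0], 0, 0],
  [[0, 0, 0], 0, 0],
])

```text
time: 23.05
tool_pos: [0.4985, -0.0312, 0.1338]
tool_rot: [3.141, -0.001, 0.026]
contact_force: [0.4, -0.1, -0.9]
opening: 0.0122
grip_force: 15.0
```

Call:
carry_out([
  [[0, 0, 0.04], 0, 0],
  [[0, 0, 0.035], 0, 0],
  [[0, 0, 0.015], 0, 0],
  [[0, 0, 0.006], 0, 0],
  [[0, 0, 0.0035], 0, 0],
  [[0, 0, 0], 0, 0],
  [[0, 0, 0], 0, 0],
])

```text
time: 23.92
tool_pos: [0.4988, -0.0312, 0.0344]
tool_rot: [3.141, -0.001, 0.028]
contact_force: [0.5, 0.0, -0.7]
opening: 0.0118
grip_force: 15.0
```

Call:
carry_out([
  [[0, 0, 0.0008], 0, 0],
  [[0, 0, 0], 0, 0.5],
  [[0, 0, 0], 0, 0.5],
  [[0, 0, 0], 0, 0.5],
  [[0, 0, -0.02], 0, 0.5],
  [[0, 0, -0.05], 0, 0.5],
  [[0, 0, -0.05], 0, 1],
  [[0, 0, -0.05], 0, 1],
  [[0, 0, -0.04], 0, 1],
  [[0, 0, 0], 0, 1],
])

```text
time: 25.18
tool_pos: [0.4998, -0.0314, 0.2461]
tool_rot: [3.14, -0.007, 0.028]
contact_force: [0.1, -0.5, 0.0]
opening: 0.0815
grip_force: 0.0
```

Call:
carry_out([
  [[-0.006, -0.033, 0], 0, 1],
  [[-0.006, -0.033, 0], 0, 1],
  [[-0.006, -0.033, 0], 0, 1],
  [[-0.006, -0.033, 0], 0, 1],
  [[-0.006, -0.033, 0], 0, 1],
  [[-0.006, -0.033, 0], 0, 1],
  [[-0.006, -0.033, 0], 0, 1],
  [[-0.006, -0.033, 0], 0, 1],
  [[-0.006, -0.033, 0], 0, 1],
  [[-0.006, -0.033, 0], 0, 1],
  [[-0.006, -0.033, 0], 0, 1],
  [[0, 0, 0], 0, 1],
  [[0, 0, 0], 0, 1],
])

```text
time: 26.8
tool_pos: [0.4218, 0.3292, 0.2419]
tool_rot: [3.14, 0.002, 0.029]
contact_force: [0.5, 0.1, 0.1]
opening: 0.0918
grip_force: 0.0
```

```bash
python3 - <<'E'
from h import *
s=robot.observe(); print(np.round(s['tool_pos'],4),np.round(s['tool_rot'],4),np.round(s['qpos'],2),s['time'])
p=shot('wrist'); save(p,'w6.png')
for n in ('small_jar_mid','tamper_mid'):
    print(n,[(round(d['p'],2),np.round(d['at']).tolist(),np.round(at(p,d['at'],Z[n])[:2],4).tolist()) for d in robot.tip_of(p,n)])
E
```

```text
[0.4218 0.3292 0.2419] [3.1404e+00 1.6000e-03 2.8600e-02] [ 0.52  0.36  1.5  -0.    1.28  2.06] 26.8
small_jar_mid []
tamper_mid [(0.56, [242.0, 24.0], [0.5637, 0.365])]
```

View pics/w6.png

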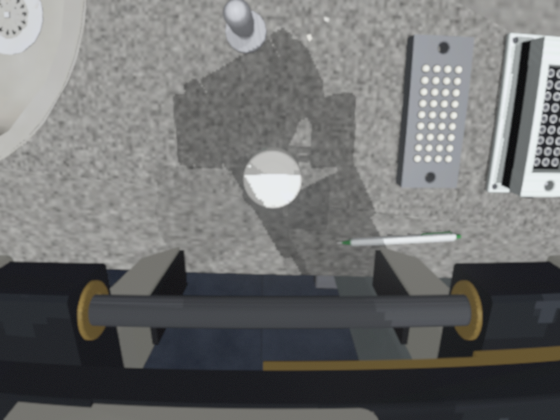

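The jar lid circle centres at about (272,179) with radius 29 px. The tamper foot is at (246,31) and the tray's holes are at (443,47) and (430,177).

```bash
python3 - <<'E'
from h import *
p=shot('wrist')
a,b=at(p,(243.5,179),.04),at(p,(301.5,179),.04); print('jar',at(p,(272.5,179),.04),a[1]-b[1])
print('tamper foot',at(p,(246,31),.004), at(p,(226,31),.004)[1]-at(p,(266,31),.004)[1])
A,B=dark(p,(430,177))[0],dark(p,(443,47))[0]; pair(at(p,A,.02),at(p,B,.02)); print(A,B)
m=(at(p,A,.02)+at(p,B,.02))[:2]/2-[.4958,.0608]; c,s=np.cos(.028),np.sin(.028); print('tray in base',m@[c,s],m@[-s,c])
E
```

```text
jar [0.4266087  0.33549124 0.04      ] 0.05662055769652874
tamper foot [0.56658599 0.36544635 0.004     ] 0.03926144068292392
mid [0.4929 0.1733 0.02  ] len 0.1277 yaw 0.0261
[429.425 177.425] [442.75268817  47.91397849]
tray in base 0.00023650637809462556 0.11252734051340238
```

Call:
carry_out([
  [[0.005, -0.0062, 0.03], 0, 1],
  [[0, 0, 0.05], 0, 1],
  [[0, 0, 0.05], 0, 1],
  [[0, 0, 0.045], 0, 1],
  [[0, 0, 0.028], 0, 1],
  [[0, 0, 0.015], 0, 1],
  [[0, 0, 0], 0, 1],
  [[0, 0, 0], 0, 0.5],
  [[0, 0, 0], 0, 0.5],
  [[0, 0, 0], 0, 0.5],
  [[0, 0, 0], 0, 0.5],
], newtons=15)

```text
time: 28.38
tool_pos: [0.4271, 0.3363, 0.0254]
tool_rot: [-3.141, -0.001, 0.028]
contact_force: [-0.8, -0.7, 3.1]
opening: 0.0577
grip_force: 15.0
```

Call:
carry_out([
  [[0, 0, -0.02], 0, 0.5],
  [[0, 0, -0.04], 0, 0.5],
  [[0, 0, -0.04], 0, 0.5],
  [[0.0051, 0.0375, 0], 0, 0.5],
  [[0.0051, 0.0375, 0], 0, 0.5],
  [[0.0051, 0.0375, 0], 0, 0.5],
  [[0.0051, 0.0375, 0], 0, 0.5],
  [[0.0051, 0.0375, 0], 0, 0.5],
  [[0.0051, 0.0375, 0], 0, 0.5],
  [[0.0051, 0.0375, 0], 0, 0.5],
  [[0.0051, 0.0375, 0], 0, 0.5],
  [[0.0051, 0.0375, 0], 0, 0.5],
  [[0.0051, 0.0375, 0], 0, 0.5],
  [[0.0051, 0.0375, 0], 0, 0.5],
  [[0.0051, 0.0375, 0], 0, 0.5],
  [[0, 0, 0], 0, 0.5],
  [[0, 0, 0], 0, 0.5],
])

```text
time: 30.5
tool_pos: [0.5003, -0.1114, 0.1246]
tool_rot: [-3.141, 0.001, 0.028]
contact_force: [-1.0, 1.0, -1.1]
opening: 0.0579
grip_force: 15.0
```

Call:
carry_out([
  [[0, 0, 0.04], 0, 0.5],
  [[0, 0, 0.035], 0, 0.5],
  [[0, 0, 0.015], 0, 0.5],
  [[0, 0, 0.006], 0, 0.5],
  [[0, 0, 0.003], 0, 0.5],
  [[0, 0, 0], 0, 0.5],
  [[0, 0, 0], 0, 0.5],
])

```text
time: 31.38
tool_pos: [0.5013, -0.1121, 0.0266]
tool_rot: [3.141, -0.001, 0.028]
contact_force: [-1.2, -1.2, -0.5]
opening: 0.0579
grip_force: 15.0
```

Call:
carry_out([
  [[0, 0, 0.0012], 0, 0.5],
  [[0, 0, 0], 0, 0.8],
  [[0, 0, 0], 0, 0.8],
  [[0, 0, 0], 0, 0.8],
  [[0, 0, -0.02], 0, 0.8],
  [[0, 0, -0.05], 0, 0.8],
  [[0, 0, -0.05], 0, 0.8],
  [[0, 0, -0.05], 0, 0.8],
  [[0, 0, -0.045], 0, 0.8],
  [[0, 0, 0], 0, 0.8],
])

```text
time: 32.62
tool_pos: [0.5024, -0.1125, 0.2433]
tool_rot: [3.139, -0.007, 0.028]
contact_force: [0.7, 0.6, -0.3]
opening: 0.0737
grip_force: 0.0
```

Call:
carry_out([
  [[0.0049, -0.0366, 0], 0, 0.8],
  [[0.0049, -0.0366, 0], 0, 0.8],
  [[0.0049, -0.0366, 0], 0, 0.8],
  [[0.0049, -0.0366, 0], 0, 0.8],
  [[0.0049, -0.0366, 0], 0, 0.8],
  [[0.0049, -0.0366, 0], 0, 0.8],
  [[0.0049, -0.0366, 0], 0, 0.8],
  [[0.0049, -0.0366, 0], 0, 0.8],
  [[0.0049, -0.0366, 0], 0, 0.8],
  [[0.0049, -0.0366, 0], 0, 0.8],
  [[0.0049, -0.0366, 0], 0, 0.8],
  [[0.0049, -0.0366, 0], 0, 0.8],
  [[0.0049, -0.0366, 0], 0, 0.8],
  [[0, 0, 0], 0, 0.8],
  [[0, 0, 0], 0, 0.8],
])

```text
time: 34.5
tool_pos: [0.5506, 0.3649, 0.2384]
tool_rot: [3.14, 0.002, 0.028]
contact_force: [-0.2, -0.4, 0.8]
opening: 0.0736
grip_force: 0.0
```

```bash
python3 - <<'E'
from h import *
s=robot.observe(); print(np.round(s['tool_pos'],4),np.round(s['tool_rot'],4),np.round(s['qpos'],2),s['time'])
p=shot('wrist'); save(p,'w7.png')
print([(round(d['p'],2),np.round(d['at']).tolist(),np.round(at(p,d['at'],.0475)[:2],4).tolist()) for d in robot.tip_of(p,'tamper_mid')])
print(px(p,[.5666,.3654,.004]),px(p,[.5666,.3654,.095]))
E
```

```text
[0.5506 0.3649 0.2384] [3.1403e+00 1.9000e-03 2.8400e-02] [ 0.47  0.6   1.11 -0.    1.43  2.01] 34.5
[(0.94, [278.0, 171.0], [0.5647, 0.3657])]
[278.86035164 161.59735473] [278.82418708 180.36926016]
```

View pics/w7.png

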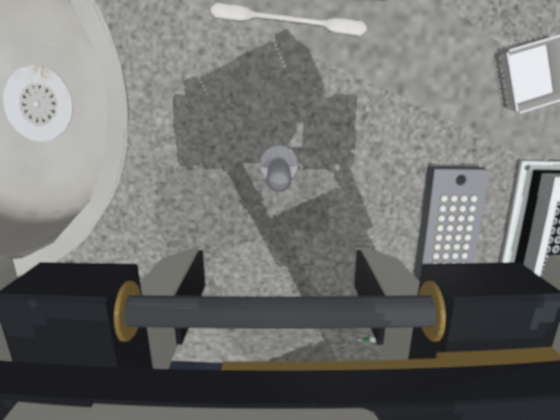

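The tamper's foot is centred at about (278,162) with its top at about (278,180), matching the position predicted earlier. I'll grasp the handle.

Call:
carry_out([
  [[0.0158, 0, 0.02], 0, 0.8],
  [[0, 0, 0.045], 0, 0.8],
  [[0, 0, 0.045], 0, 0.8],
  [[0, 0, 0.04], 0, 0.8],
  [[0, 0, 0.021], 0, 0.8],
  [[0, 0, 0], 0, 0.8],
  [[0, 0, 0], 0, 0.05],
  [[0, 0, 0], 0, 0.05],
  [[0, 0, 0], 0, 0.05],
  [[0, 0, 0], 0, 0.05],
  [[0, 0, 0], 0, 0.05],
  [[0, 0, 0], 0, 0.05],
  [[0, 0, 0], 0, 0.05],
], newtons=25)

```text
time: 36.22
tool_pos: [0.5668, 0.366, 0.0688]
tool_rot: [-3.141, -0.0, 0.028]
contact_force: [0.3, 0.7, 0.7]
opening: 0.0211
grip_force: 25.0
```

Call:
carry_out([
  [[0, 0, -0.02], 0, 0.05],
  [[0, 0, -0.04], 0, 0.05],
  [[0, 0, -0.04], 0, 0.05],
  [[0.0007, 0.0366, 0], 0, 0.05],
  [[0.0007, 0.0366, 0], 0, 0.05],
  [[0.0007, 0.0366, 0], 0, 0.05],
  [[0.0007, 0.0366, 0], 0, 0.05],
  [[0.0007, 0.0366, 0], 0, 0.05],
  [[0.0007, 0.0366, 0], 0, 0.05],
  [[0.0007, 0.0366, 0], 0, 0.05],
  [[0.0007, 0.0366, 0], 0, 0.05],
  [[0.0007, 0.0366, 0], 0, 0.05],
  [[0.0007, 0.0366, 0], 0, 0.05],
  [[0.0007, 0.0366, 0], 0, 0.05],
  [[0.0007, 0.0366, 0], 0, 0.05],
  [[0.0007, 0.0366, 0], 0, 0.05],
  [[0, 0, 0], 0, 0.05],
  [[0, 0, 0], 0, 0.05],
])

```text
time: 38.48
tool_pos: [0.5891, -0.109, 0.1684]
tool_rot: [-3.141, 0.001, 0.028]
contact_force: [0.3, -1.0, -1.6]
opening: 0.0212
grip_force: 25.0
```

Call:
carry_out([
  [[0, 0, 0.04], 0, 0.05],
  [[0, 0, 0.035], 0, 0.05],
  [[0, 0, 0.015], 0, 0.05],
  [[0, 0, 0.006], 0, 0.05],
  [[0, 0, 0.003], 0, 0.05],
  [[0, 0, 0], 0, 0.05],
  [[0, 0, 0], 0, 0.05],
])

```text
time: 39.35
tool_pos: [0.5898, -0.1096, 0.0706]
tool_rot: [3.141, -0.002, 0.028]
contact_force: [-0.1, -0.2, -0.8]
opening: 0.0213
grip_force: 25.0
```

Call:
carry_out([
  [[0, 0, 0.0015], 0, 0.05],
  [[0, 0, 0], 0, 0.6],
  [[0, 0, 0], 0, 0.6],
  [[0, 0, 0], 0, 0.6],
  [[0, 0, 0], 0, 0.6],
  [[0, 0, -0.02], 0, 0.6],
  [[0, 0, -0.05], 0, 0.6],
  [[0, 0, -0.05], 0, 0.6],
  [[0, 0, -0.05], 0, 0.6],
  [[-0.03, -0.02, -0.02], 0, 0.6],
  [[-0.04, -0.02, 0], 0, 0.6],
  [[-0.03, -0.02, 0], 0, 0.6],
  [[0, 0, 0], 0, 0.6],
  [[0, 0, 0], 0, 0.6],
])

```text
time: 41.1
tool_pos: [0.4884, -0.0525, 0.2585]
tool_rot: [3.141, -0.001, 0.028]
contact_force: [0.7, 0.0, -0.7]
opening: 0.0553
grip_force: 0.0
```

```bash
python3 - <<'E'
from h import *
s=robot.observe(); print(np.round(s['tool_pos'],4),np.round(s['tool_rot'],4),s['time'])
p=shot('wrist'); save(p,'w8.png'); c,n=np.cos(.028),np.sin(.028)
for nm in ('powder_frame_mid','cap_tray_mid','spreader_mid','small_jar_mid','tamper_mid'):
    z=Z[nm] if nm[0] not in 'pc' else (.042 if nm[0]=='p' else .01)
    for d in robot.tip_of(p,nm)[:2]:
        m=at(p,d['at'],z)[:2]-[.4958,.0608]; print(nm,round(d['p'],2),np.round(d['at']),'base xy',np.round([m@[c,n],m@[-n,c]],4))
E
```

```text
[ 0.4884 -0.0525  0.2585] [ 3.1412e+00 -1.3000e-03  2.8400e-02] 41.1
cap_tray_mid 0.83 [ 80. 168.] base xy [-0.0028  0.1116]
spreader_mid 0.82 [457. 111.] base xy [ 0.0601 -0.2994]
spreader_mid 0.69 [263. 167.] base xy [-0.0002 -0.0954]
small_jar_mid 0.87 [334. 167.] base xy [ 0.0003 -0.1717]
tamper_mid 0.89 [343.  82.] base xy [ 0.0858 -0.1728]
```

View pics/w8.png

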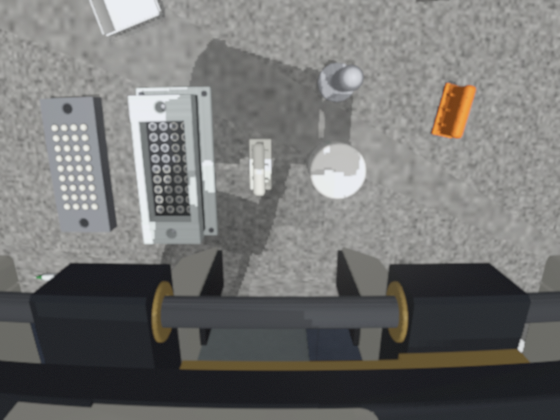

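The final view shows the tray at (80,168), the frame on the base with posts in its holes at (160,106) and (171,234), the spreader at (260,165), the jar at (338,170) and the tamper at (343,82). All of them match the layout, so I'm handing in.

```bash
python3 -c "
from cell import robot
print(robot.hand_in())"
```

```text
the job is handed in; nothing more can be done
None
```

The job is done and handed in, but the verdict is not known because the hand-in returned none: by the wrist camera the frame is seated on both posts, and the cap tray, spreader, jar and tamper are within the placing limits, at about 41 s of the 125 s.

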